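# Reset the bench interlock with its two-key chord

## Robot

A 6-joint arm with a two-finger parallel gripper is mounted at the origin on a cart in front of the work surface, level with it; the furniture and walls round the work are solid. World frame = base frame: x ahead of the robot, y to its left, z up, the work surface at z = 0. Lengths are in mm, angles in degrees, forces in N, time in s.
With the tool pointing down it reaches from about 300 to 850 mm from the base axis. Payload 4.2 kg.
Tool frame: the origin (TCP) lies midway between the tips of the shut fingers; the grasp point (between the pads) lies 19 mm behind it (pinch_z is the distance from the TCP to the grasp point, in mm); z points along the fingers, y is the line along which they close (so a half turn about z gives the same grasp; the last joint's range is limited). The gripper opens to 91 mm and grips with 3 to 60 N. Pads are 32 mm wide; open, the fingers measure 118 mm over their backs; the gripper's body (76 mm by 178 mm) begins 60 mm behind the grasp point.
Start: joints at [67.437, 18.312, 89.639, -0, 72.044, -1.146], TCP at [209.968, 535.31, 213.976] pointing down, gripper open.
Joint ranges: [-177.97, 177.97], [-48.28, 115.42], [12.27, 149.76], [-77.06, 257.06], [2.81, 150.46], [-146.56, 146.56]. Speed limits (degrees/s): [147.25, 147.25, 180, 180, 180, 180].

## Interface

Orientations are given as [roll, pitch, yaw] about the fixed x, y, z axes, in that order (R = Rz(yaw) Ry(pitch) Rx(roll)).
In Python, from workcell import * gives the robot as it stands.
- The arm moves only by the tool step_arm, never from a script. Its argument "steps" is a list of rows, each a list of 7 numbers: the turn, a rotation vector about the tool's x, y, z in degrees, then the shift along the tool's x, y, z in mm, then the opening, from 0 (shut) to 1 (fully open). In form: [[rx, ry, rz, x, y, z, hand], ...]. A call has exactly 8 rows; each row shifts and turns the commanded pose from where the row before left it, along the tool's axes as they then stand; what a row does not reach is not made up. A row lasts 1/8 s, in which the tool goes at most 62.5 mm and 10.7 degrees, less where a joint would pass 70% of its speed; a pose out of reach is approached as far as the arm can. A call is refused whole if a number of a shift passes 62.5 or a number of a turn 10.7, either way. A call with a gripper value outside its range is refused whole. The fingers move at their own pace and stop on an object; "force" is the grip in N (left out, the last holds). Time passes only in rows, so rows that do not move let the fingers close, or fill a call up. It gives the time, the measured TCP pose, the force, the opening and the grip force at its end, in the units of the state.
- state(): the state, without advancing time (a new reading comes with each control period).
- grab_frame(name): name is "scene" or "top"; returns a dict with "image" (420x560x3 uint8, blue, green, red), "fovy" (degrees; the focal length in pixels is half the picture's height over the tangent of half this angle, whatever the lens; pixels are square), "cx", "cy" (the principal point, pixels), "origin" and "rotation" of the camera in the world. Camera axes: x right, y down, z forward; pixel columns grow to the right and rows downward; lengths in mm; the calibration is good to about 2 mm. A picture is of the moment at which its call begins. There is no depth.
- job_done(): hands the job in; it is judged then, once.
The state is a dict: "time_s": time; "qpos": joint angles; "qvel": joint speeds; "effort": joint torques, N m; "ee_pos": TCP position; "ee_rot": TCP orientation; "force": force on the tool from outside, world axes, zero at the start; "torque": the same for the moment, N m; "gripper_width": finger opening in mm; "gripper_force": force on a finger pad.
Only numpy, scipy, OpenCV 4.12 (cv2) and the standard library are available. Lean on these libraries where they do the work, as an engineer would, in place of code of your own. Each camera call takes 0.05 s, during which the arm holds its last target. There are 200 camera calls.

## Task

Reset the bench interlock: on the station with the two round keys, press both keys fully down together, one fingertip on each, keep both down for three seconds without letting up, then let both come up again and move clear. Only press: do not pick up or push away either station, leave the square keys of the other station unpressed, and leave the vial, the stopper, the dropper bottle and the beaker as they stand.

Things in the scene. Friction and masses are not known exactly. Their poses are not given: they have to be found in the camera images.
- round_station: loose grey bench station that carries the two ROUND reset keys (the task's station): box 72 mm deep (its x), 130 mm wide (its y), 40 mm high, 0.9 kg, on rubber feet, short cable gland on its far (+x) side, small clear lens in the middle of its top. Origin: centre of the underside; z up
- square_station: the other station: same box, but with two SQUARE keys (26 x 26 mm, same height, spacing and travel); to be left alone. Origin: centre of the underside
- round_station_left_cap: round grey key, 26 mm across, on the +y half of its station, 32 mm from the middle (the pair is 64 mm apart, centre to centre). Origin: centre of its top face, 53 mm above the worktop when up and 45 mm when fully down; it stands 2 mm proud of its black collar (34 mm across) when fully down
- round_station_left (a joint): travel of the +y round key: 0 up, 0.008 m fully down. A spring returns it; it needs 1.5 N to start and 5 N to be fully down
- round_station_right_cap: round grey key, 26 mm across, on the -y half of its station, 32 mm from the middle (the pair is 64 mm apart, centre to centre). Origin: centre of its top face, 53 mm above the worktop when up and 45 mm when fully down; it stands 2 mm proud of its black collar (34 mm across) when fully down
- round_station_right (a joint): travel of the -y round key: 0 up, 0.008 m fully down. A spring returns it; it needs 1.5 N to start and 5 N to be fully down
- square_station_left (a joint): travel of the +y square key: 0 up, 0.008 m fully down. A spring returns it; it needs 1.5 N to start and 5 N to be fully down
- square_station_right (a joint): travel of the -y square key: 0 up, 0.008 m fully down. A spring returns it; it needs 1.5 N to start and 5 N to be fully down
- vial: small screw-cap vial, 28 mm across, 57 mm tall, standing between the stations; bystander; origin centre of its underside
- stopper: rubber stopper, 29 mm across, 26 mm tall, standing behind the stations; bystander; origin centre of its underside
- dropper: dropper bottle, 37 mm across, 102 mm tall, standing at the right; bystander; origin centre of its underside
- beaker: small glass beaker, 47 mm across, 60 mm tall, standing at the right; bystander; origin centre of its underside

How it is judged:
By the outcome, as a careful person would: the job done as asked, in the order asked, and still so for the second after the job is handed in, with the robot touching nothing.
It also fails if it takes over 32 s, if anything falls off the work surface, if the arm or the gripper's body presses on something with over 40 N, if the wrist force passes 120 N, or if a joint passes its speed limit or range.

## Working session

There is one attempt and no reset: what is moved stays moved. The work goes in short steps, Python scripts to look and compute and a tool call to move; the robot and the scene stay as the last step left them, time stands still between calls to the robot, and variables do not carry over. Pictures are saved under pics/ and viewed, at most 10 in all, crops included, and the job is handed in when it is done.

Besides the shell and the picture viewer there is one more tool, called after "Call:" as name(argument=value, ...) on one line, values as JSON. step_arm: Moves the arm, as the interface text tells. Its arguments: {"type":"object","properties":{"steps":{"type":"array","items":{"type":"array","items":{"type":"number"}}},"force":{"type":"number"}},"required":["steps"]}

```bash
mkdir -p pics
python3 - <<'E'
from workcell import *
import cv2
for n in("scene","top"):
    f=grab_frame(n); cv2.imwrite(f"pics/{n}0.png",f["image"]); print(n,f["fovy"],f["cx"],f["cy"],f["origin"],f["rotation"])
print(state())
E
```

```text
scene 48.99266258664128 276.007643811838 209.1792666598822 [-178.29786659 -500.72702085  686.32698057] [-126.12557808    0.45312757  -57.80663331]
top 50.71453731641557 276.70151180501574 204.7674277081384 [392.29062083 -62.15583572 927.05267415] [-171.71331301    0.99123297  -88.57397132]
{'time_s': 0.1, 'qpos': array([ 6.74367318e+01,  1.83477053e+01,  8.96983567e+01, -1.24569798e-05,
        7.20426953e+01, -1.14542520e+00]), 'qvel': array([ 0.07851239, -0.02161744, -0.10404453,  0.04833237, -0.06288791,
       -0.06946092]), 'effort': array([-1.68372558e-04, -4.13334739e+01, -2.32509828e+01,  7.27690221e-02,
        4.21291986e-02, -7.11916687e-05]), 'ee_pos': array([209.79828868, 534.89104233, 213.21425463]), 'ee_rot': array([-1.79911260e+02, -1.76242616e-03,  1.58582159e+02]), 'force': array([-0.10010043, -0.20499626,  0.09615199]), 'torque': array([0.02666446, 0.01698183, 0.01972097]), 'gripper_force': 0.0, 'gripper_width': 91.12479985968315}
```

View pics/top0.png

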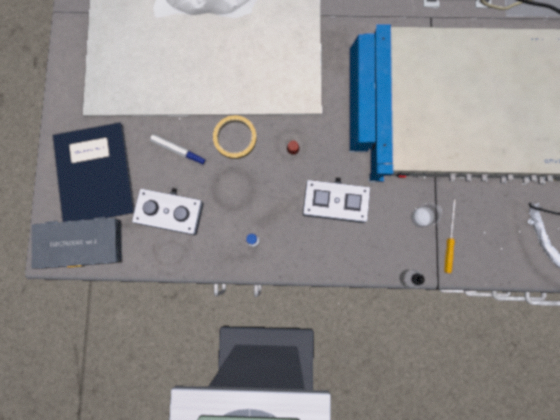

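View pics/scene0.png

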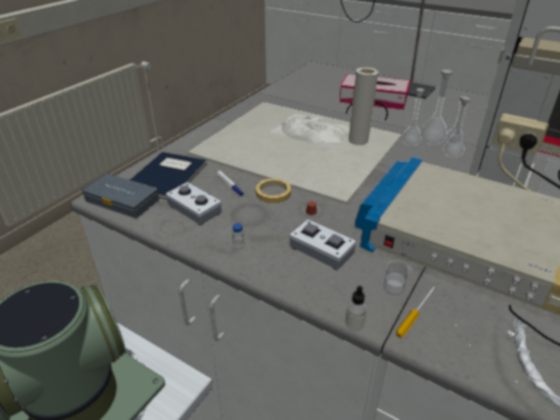

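The top view shows the round keys at about (150,208) and (181,213), with the square station at (337,201). I'll enlarge both views of the round station.

Run:
```python
import cv2
a=cv2.imread("pics/top0.png")[180:240,125:210]; b=cv2.imread("pics/scene0.png")[170:230,155:240]
a,b=[cv2.resize(i,None,fx=9,fy=9,interpolation=cv2.INTER_CUBIC) for i in(a,b)]
cv2.imwrite("pics/a.png",a);cv2.imwrite("pics/b.png",b)
```

```text
(no output)
```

View pics/a.png

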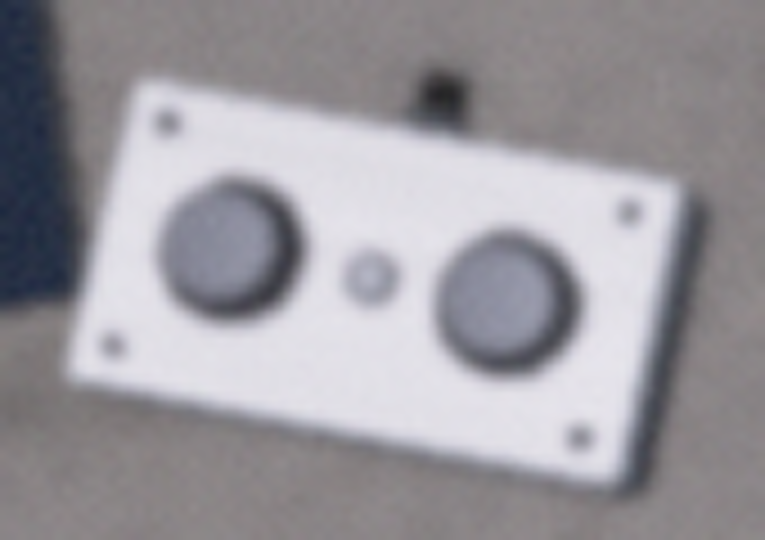

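View pics/b.png

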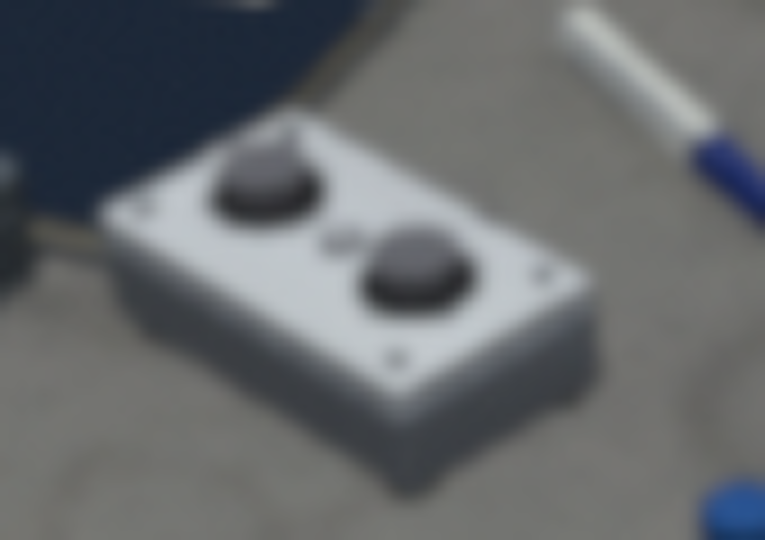

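The top crop puts the cap centres at about (222,248) and (497,300). In the scene crop they are at about (265,172) and (413,256).

```bash
cat > h.py <<'E'
import numpy as np
from scipy.spatial.transform import Rotation as R
C={"scene":(48.99266258664128,276.007643811838,209.1792666598822,[-178.29786659,-500.72702085,686.32698057],[-126.12557808,0.45312757,-57.80663331]),
"top":(50.71453731641557,276.70151180501574,204.7674277081384,[392.29062083,-62.15583572,927.05267415],[-171.71331301,0.99123297,-88.57397132])}
def hit(n,u,v,z):
    f,cx,cy,o,r=C[n]; F=210/np.tan(np.radians(f/2))
    d=R.from_euler('xyz',r,degrees=True).apply([(u-cx)/F,(v-cy)/F,1]); o=np.array(o)
    return (o+d*(z-o[2])/d[2])[:2]
E
python3 - <<'E'
from h import *
c=lambda x,o:o+(x+.5)/9-.5
for n,ox,oy,P,z in[("top",125,180,[(222,248),(497,300)],53),("scene",155,170,[(265,172),(413,256)],53),("top",125,180,[(140,78),(690,180),(628,490),(68,380)],40),("scene",155,170,[(290,106),(597,280),(400,400),(100,208)],40),("top",125,180,[(372,278)],41)]:
    p=np.array([hit(n,c(u,ox),c(v,oy),z) for u,v in P]); d=p[0]-p[1] if len(p)>1 else p[0]
    print(n,z,p.round(1).tolist(),"mean",p.mean(0).round(1),"len",np.linalg.norm(d).round(1),"ang",np.degrees(np.arctan2(-d[0],d[1])).round(1))
E
```

```text
top 53 [[508.7, 211.2], [498.5, 149.2]] mean [503.6 180.2] len 62.9 ang -9.4
scene 53 [[506.7, 207.1], [496.5, 145.8]] mean [501.6 176.5] len 62.1 ang -9.4
top 40 [[549.0, 236.6], [528.4, 110.1], [458.0, 120.5], [479.8, 248.1]] mean [503.8 178.8] len 128.2 ang -9.3
scene 40 [[550.8, 238.6], [527.7, 109.0], [457.3, 119.4], [482.8, 248.8]] mean [504.7 178.9] len 131.6 ang -10.1
top 41 [[504.3, 180.6]] mean [504.3 180.6] len 535.7 ang -70.3
```

Call:
step_arm(steps=[[0,0,0,-50,-28,0,0.555],[0,0,0,-50,-28,0,0.555],[0,0,0,-50,-28,0,0.555],[0,0,0,-50,-28,0,0.555],[0,0,0,-50,-28,0,0.555],[0,0,0,-50,-28,0,0.555],[0,0,0,-50,-28,0,0.555],[0,0,0,-50,-28,0,0.555]])

```text
time_s: 1.1
ee_pos: [501.3, 179.1, 213.7]
ee_rot: [-180.0, -0.0, 158.6]
force: [1.3, 0.7, 0.3]
gripper_width: 51.0
gripper_force: 0.0
```

Call:
step_arm(steps=[[0,0,-4,0,0,20,0.555],[0,0,-4,0,0,20,0.555],[0,0,-4,0,0,20,0.555],[0,0,0,0,0,20,0.555],[0,0,0,0,0,20,0.555],[0,0,0,0,0,0,0.555],[0,0,0,0,0,0,0.555],[0,0,0,0,0,0,0.555]])

```text
time_s: 2.1
ee_pos: [501.1, 180.9, 114.9]
ee_rot: [179.9, 0.1, 170.6]
force: [0.3, 0.2, 1.0]
gripper_width: 50.6
gripper_force: 0.0
```

Call:
step_arm(steps=[[0,0,0,-2.5,-1,15,0.555],[0,0,0,0,0,15,0.555],[0,0,0,0,0,15,0.555],[0,0,0,0,0,0,0.555],[0,0,0,0,0,0,0.555],[0,0,0,0,0,0,0.555],[0,0,0,0,0,0,0.555],[0,0,0,0,0,0,0.555]])

```text
time_s: 3.1
ee_pos: [503.0, 179.4, 69.3]
ee_rot: [180.0, 0.0, 170.6]
force: [0.7, 0.1, -0.0]
gripper_width: 50.5
gripper_force: 0.0
```

Run:
```python
from workcell import *
import cv2
s=grab_frame("scene")["image"][150:240,140:260]; print(state()["ee_pos"],state()["force"])
cv2.imwrite("pics/c.png",cv2.resize(s,None,fx=6.5,fy=6.5,interpolation=cv2.INTER_CUBIC))
```

```text
[502.97090902 179.36744717  69.17510606] [ 0.27973332 -0.07001361 -0.51976576]
```

View pics/c.png

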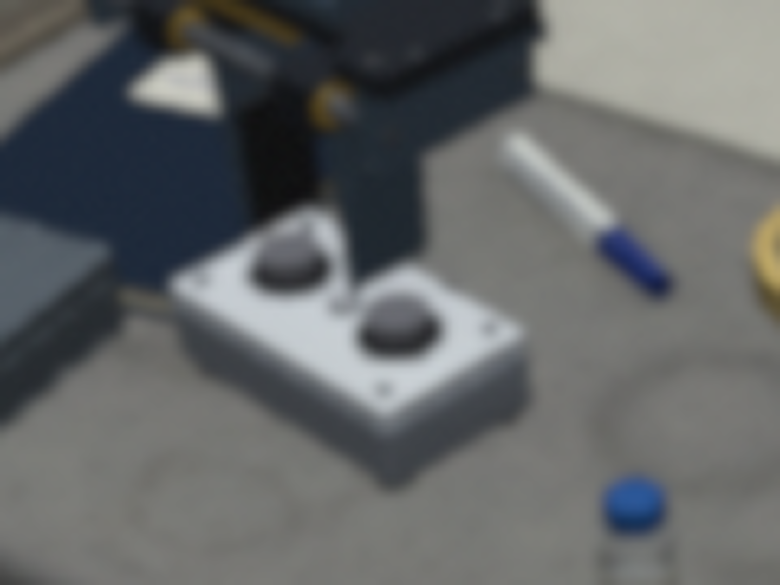

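The right fingertip's lower edge runs from about (352,300) to (420,258) in the crop. I'll check its projected position against the right key at (398,318).

Run:
```python
from h import *
c=lambda x,o:o+(x+.5)/6.5-.5
for u,v,z in[(352,300,69),(420,258,69),(398,318,53),(288,255,53)]: print(u,v,hit("scene",c(u,140),c(v,150),z).round(1))
```

```text
352 300 [478.4 149.2]
420 258 [513.  145.7]
398 318 [495.3 143.7]
288 255 [506.1 206.9]
```

The finger lines up with the key in x, but the tip looks thinner than its root, so I'll open to 57 mm to centre the tips better, then descend.

Call:
step_arm(steps=[[0,0,0,0,0,4,0.625],[0,0,0,0,0,4,0.625],[0,0,0,0,0,3,0.625],[0,0,0,0,0,0,0.625],[0,0,0,0,0,0,0.625],[0,0,0,0,0,0,0.625],[0,0,0,0,0,0,0.625],[0,0,0,0,0,0,0.625]])

```text
time_s: 4.15
ee_pos: [502.9, 179.3, 58.0]
ee_rot: [180.0, 0.0, 170.6]
force: [0.3, 0.1, -0.4]
gripper_width: 57.2
gripper_force: 0.0
```

Call:
step_arm(steps=[[0,0,0,0,0,3,0.625],[0,0,0,0,0,3,0.625],[0,0,0,0,0,3,0.625],[0,0,0,0,0,3,0.625],[0,0,0,0,0,1,0.625],[0,0,0,0,0,0,0.625],[0,0,0,0,0,0,0.625],[0,0,0,0,0,0,0.625]])

```text
time_s: 5.15
ee_pos: [502.9, 179.4, 45.9]
ee_rot: [180.0, 0.0, 170.6]
force: [-2.3, -1.1, 8.9]
gripper_width: 56.7
gripper_force: 4.5
```

Call:
step_arm(steps=[[0,0,0,0,0,1,0.625],[0,0,0,0,0,1,0.625],[0,0,0,0,0,0.5,0.625],[0,0,0,0,0,0,0.625],[0,0,0,0,0,0,0.625],[0,0,0,0,0,0,0.625],[0,0,0,0,0,0,0.625],[0,0,0,0,0,0,0.625]])

```text
time_s: 6.15
ee_pos: [503.0, 179.3, 45.1]
ee_rot: [180.0, 0.1, 170.6]
force: [-6.4, -2.0, 21.0]
gripper_width: 56.6
gripper_force: 10.7
```

Run:
```python
from workcell import *
import cv2
s=grab_frame("scene")["image"][150:240,140:260]; t=state();print(t["ee_pos"],t["force"],t["torque"],t["gripper_width"])
cv2.imwrite("pics/d.png",cv2.resize(s,None,fx=6.5,fy=6.5,interpolation=cv2.INTER_CUBIC))
```

```text
[502.95741042 179.35288146  45.13074336] [-5.7353213  -1.55576904 22.29051391] [-0.38144688  1.09343904  0.02845778] 57.148385664391114
```

View pics/d.png

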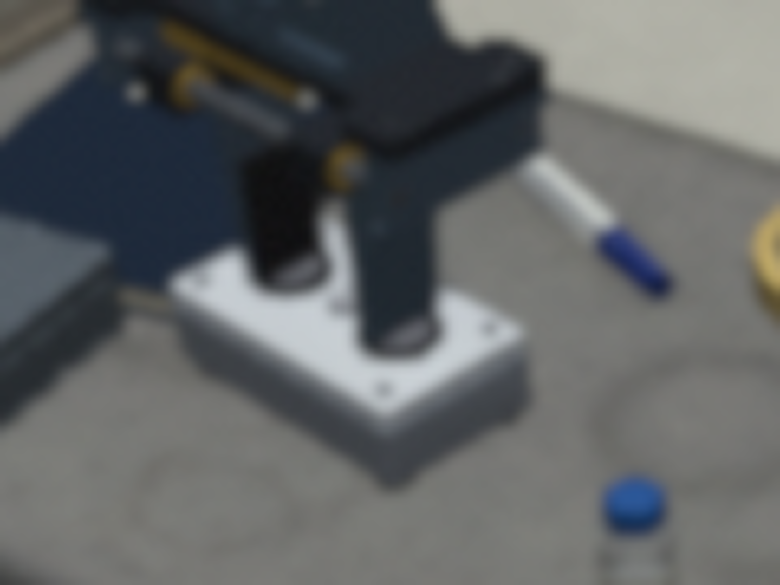

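Both tips rest on the caps, and the caps are down to their collars. The force is 22 N, and the moment shows it split evenly. I'll hold.

Call:
step_arm(steps=[[0,0,0,0,0,0.5,0.625],[0,0,0,0,0,0,0.625],[0,0,0,0,0,0,0.625],[0,0,0,0,0,0,0.625],[0,0,0,0,0,0,0.625],[0,0,0,0,0,0,0.625],[0,0,0,0,0,0,0.625],[0,0,0,0,0,0,0.625]])

```text
time_s: 7.2
ee_pos: [503.0, 179.4, 45.1]
ee_rot: [180.0, 0.1, 170.6]
force: [-6.9, -3.0, 25.3]
gripper_width: 56.6
gripper_force: 12.3
```

Call:
step_arm(steps=[[0,0,0,0,0,0,0.625],[0,0,0,0,0,0,0.625],[0,0,0,0,0,0,0.625],[0,0,0,0,0,0,0.625],[0,0,0,0,0,0,0.625],[0,0,0,0,0,0,0.625],[0,0,0,0,0,0,0.625],[0,0,0,0,0,0,0.625]])

```text
time_s: 8.2
ee_pos: [503.0, 179.4, 45.1]
ee_rot: [180.0, 0.1, 170.6]
force: [-6.5, -2.4, 24.0]
gripper_width: 56.6
gripper_force: 12.3
```

Call:
step_arm(steps=[[0,0,0,0,0,0,0.625],[0,0,0,0,0,0,0.625],[0,0,0,0,0,0,0.625],[0,0,0,0,0,0,0.625],[0,0,0,0,0,0,0.625],[0,0,0,0,0,0,0.625],[0,0,0,0,0,0,0.625],[0,0,0,0,0,0,0.625]])

```text
time_s: 9.2
ee_pos: [503.0, 179.4, 45.1]
ee_rot: [180.0, 0.1, 170.6]
force: [-6.5, -2.0, 24.7]
gripper_width: 56.7
gripper_force: 12.3
```

Call:
step_arm(steps=[[0,0,0,0,0,0,0.625],[0,0,0,0,0,0,0.625],[0,0,0,0,0,0,0.625],[0,0,0,0,0,0,0.625],[0,0,0,0,0,0,0.625],[0,0,0,0,0,0,0.625],[0,0,0,0,0,0,0.625],[0,0,0,0,0,0,0.625]])

```text
time_s: 10.2
ee_pos: [503.0, 179.4, 45.1]
ee_rot: [180.0, 0.1, 170.6]
force: [-6.3, -2.1, 24.4]
gripper_width: 57.0
gripper_force: 12.3
```

Call:
step_arm(steps=[[0,0,0,0,0,-4,0.625],[0,0,0,0,0,-5,0.625],[0,0,0,0,0,-10,0.625],[0,0,0,0,0,-20,0.625],[0,0,0,0,0,-30,0.625],[0,0,0,0,0,-30,0.625],[0,0,0,0,0,-30,0.625],[0,0,0,0,0,0,0.625]])

```text
time_s: 11.2
ee_pos: [504.2, 179.8, 173.0]
ee_rot: [179.9, 0.3, 170.6]
force: [-0.1, -0.4, -0.5]
gripper_width: 57.2
gripper_force: 0.0
```

Call:
step_arm(steps=[[0,0,0,30,50,0,0.625],[0,0,0,30,50,0,0.625],[0,0,0,30,50,0,0.625],[0,0,0,20,30,0,0.625],[0,0,0,0,0,0,0.625],[0,0,0,0,0,0,0.625],[0,0,0,0,0,0,0.625],[0,0,0,0,0,0,0.625]])

```text
time_s: 12.2
ee_pos: [424.3, 374.0, 170.9]
ee_rot: [-180.0, 0.0, 170.5]
force: [-0.0, -1.1, 0.8]
gripper_width: 57.6
gripper_force: 0.0
```

Run:
```python
from workcell import *
import cv2
s=grab_frame("scene")["image"]; print(state()["force"])
cv2.imwrite("pics/e.png",cv2.resize(s[150:300,140:340],None,fx=4,fy=4,interpolation=cv2.INTER_CUBIC))
```

```text
[-0.75914139 -0.71799726  0.37125192]
```

View pics/e.png

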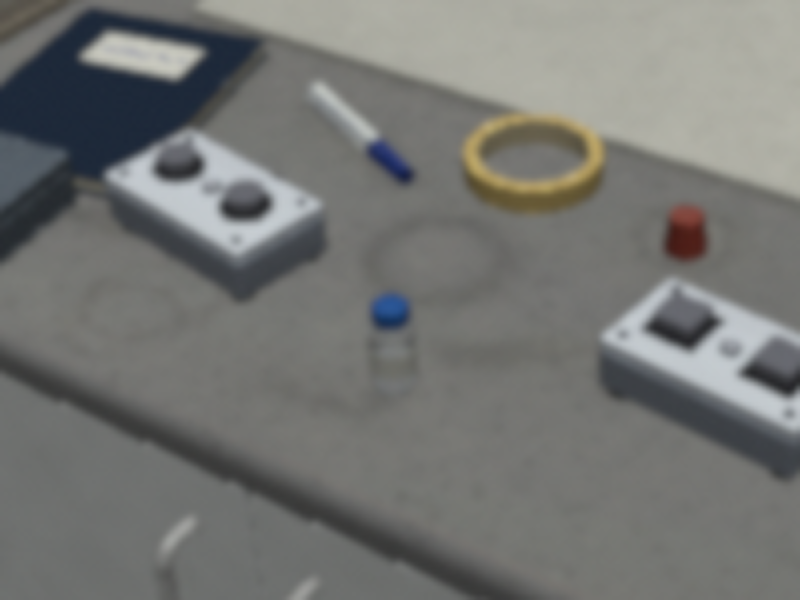

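The station sits where it was, with keys at about (178,160) and (245,198) in this crop, both up. The vial, stopper and square station are undisturbed, and the arm is clear.

```bash
python3 -c "
from workcell import *
print(job_done())"
```

```text
the job is handed in; nothing more can be done
None
```

I pressed both round keys fully down together (about 24 N in total), held them for over four seconds, then released them and moved the arm clear. In the last picture both keys are up and the stations, vial and stopper stand where they were; the dropper bottle and beaker were outside that picture, but the arm never went near them. The job is handed in; no verdict was shown.

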